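Lay out the overhauled stove parts on their marking plates

TASK

Lay out the four overhauled stove parts for reassembly: put the burner head, the four-armed valve handle, the jet block and the pipe tee each on the blue plate that is painted with its own outline, the way up it stands now and turned so that it covers the outline (the tee's stem on the T's stem). Leave the parts lying there, and do not shift or tip the brass tank or the oil bottle.

Things in the scene. Friction and masses are not known exactly. Their poses are not given: they have to be found in the camera images.
- burner_mid (a point): Loose brass stove burner head: round flange 60 mm across and 11 mm high at the bottom, sloping in to a round neck 34 mm across from 16 mm up to the flat top at 40 mm. About 0.2 kg. Stands on its flange. The point is on its axis, half-way up (20 mm above its underside); z is up. Grip the neck.
- cross_mid (a point): Loose red four-armed valve handle: a flat cross 60 mm across (arms 14 mm wide, 12 mm high) with a round hub 24 mm across that rises at the centre to 42 mm. About 0.13 kg. Stands on its arms, hub up. The point is on the hub's axis, half-way up (21 mm above its underside); x and y run along the arms, z is up. Grip the hub.
- block_mid (a point): Loose aluminium jet block with three brass jets showing on top: 70 mm long (x) x 28 mm wide (y) x 28 mm high. About 0.16 kg. The point is its centre, 14 mm above its underside; z is up. Grip it across its width.
- tee_stem (a point): Loose copper pipe tee lying flat: a cross-bar 66 mm long (along y) and a stem (along +x) that ends 50 mm from the cross-bar's axis; pipes 22 mm across, with 26 mm collars at the three ends (the stem's collar covers its last 10 mm). About 0.17 kg, 26 mm high. The point is on the stem's axis, 26 mm from the cross-bar's axis and 13 mm above its underside (half-way up), where the stem is gripped across y; x points away from the cross-bar to the stem's open end; z is up.
- pad_burner: Fixed blue steel marking plate, 84 x 84 x 3 mm, lying on the bench with a flat white painted silhouette on top: a disc 66 mm across (for the burner head, any turn). Origin: centre of the plate's and disc's underside, on the bench; z is up.
- pad_cross: Fixed blue steel marking plate, 84 x 84 x 3 mm, lying on the bench with a flat white painted silhouette on top: a plain cross 66 mm across with arms 20 mm wide (for the four-armed handle, any of its four turns). Origin: centre of the plate's and cross's underside, on the bench; x and y run along the arms; z is up.
- pad_block: Fixed blue steel marking plate, 84 x 84 x 3 mm, lying on the bench with a flat white painted silhouette on top: a rectangle 76 mm long (x) x 34 mm wide (y) (for the jet block, either way round). Origin: centre of the plate's and rectangle's underside, on the bench; z is up.
- pad_tee: Fixed blue steel marking plate, 84 x 84 x 3 mm, lying on the bench with a flat white painted silhouette on top: a T, 3 mm bigger all round than the pipe tee (for the tee, stem on stem). Origin: on the bench, under the middle of the T's cross-bar, where the axis of the tee's cross-bar must lie (the plate's centre is 18 mm from it along +x); x points along the T's stem away from the cross-bar, y along the cross-bar; z is up.
- tank_mid (a point): Bystander: loose brass stove tank, squat and round, 130 mm across, about 88 mm high, standing to the left of the work. The point is on its axis, 40 mm up. Leave it alone.
- oil_mid (a point): Bystander: yellow oil bottle with a red cap, 56 mm across, 150 mm high, standing to the right of the work. The point is on its axis, 75 mm up. Leave it alone.
Not all that is in view belongs to the job. Of the things that look like the part that bears block_mid, take the one that is farthest from the robot's base at the start.

How it is judged:
By the outcome, as a careful person would: the job done as asked, in the order asked, and still so for the second after the job is handed in, with the robot touching nothing.
It also fails if it takes over 109 s, if anything falls off the work surface, if the arm or the gripper's body presses on something with over 40 N, if the wrist force passes 120 N, or if a joint passes its speed limit or range.

ROBOT

A 6-joint arm with a two-finger parallel gripper is mounted at the origin on the work surface. World frame = base frame: x ahead of the robot, y to its left, z up, the work surface at z = 0. Lengths are in mm, angles in rad, forces in N, time in s.
With the tool pointing down it reaches from about 275 to 750 mm from the base axis. Payload 10.2 kg.
Tool frame: the origin (TCP) lies where the fingers leave the gripper's body, on its centre line; the fingertips stand 73 mm ahead of it and the grasp point (between the pads) lies 54 mm ahead of it; z points along the fingers, y is the line along which they close (so a half turn about z gives the same grasp; the last joint's range is limited). The gripper opens to 85 mm and grips with 20 to 120 N. Pads are 22 mm wide; open, the fingers measure 114 mm over their backs; the gripper's body (76 mm by 85 mm) begins 54 mm behind the grasp point. The pads swing forward as they close: fully open they stand 13 mm farther back than shut.
Start: joints at [0.924, 0.313, 1.498, -0, 1.331, -0.223], TCP at [215.908, 478.556, 303.894] pointing down, gripper open.
Joint ranges: [-2.94, 2.94], [-0.97, 2.17], [0.19, 2.56], [-1.23, 4.37], [0.02, 3.11], [-2.88, 2.88]. Speed limits (rad/s): [2.39, 2.39, 3.01, 3.14, 3.14, 3.14].

INTERFACE

Orientations are given as a unit quaternion [w, x, y, z].
In Python, from rig import ctrl gives the robot as it stands.
- The arm moves only by the shell command python3 -m creep 'ROWS' [OPENING] [FORCE]. ROWS is JSON, a list that holds one entry, the list of rows, each a list of 6 numbers: the shift along the world's x, y, z in units of 25 mm (1.0 is 25 mm), then the turn, a rotation vector about the world's x, y, z in units of 5 degrees (1.0 is 5 degrees). In form: [[[x, y, z, ax, ay, az], ...]]. A call has 1 to 20 rows; each row is the pose to reach, as a shift and turn from the pose commanded when the call began; what a row does not reach only later rows make up. A row lasts 1/12 s, in which the tool goes at most 41.7 mm and 7.16 degrees, less where a joint would pass 70% of its speed; a pose out of reach is approached as far as the arm can. A call with a gripper value outside its range is refused whole. OPENING is the finger opening in mm, from 0 to 85.4, set as the call begins (- or left out, the last holds). The fingers move at their own pace and stop on an object; FORCE is the grip in N (left out, the last holds). Time passes only in rows, so rows that repeat a pose let the fingers close. It gives the time, the measured TCP pose, the force, the opening and the grip force at its end, in the units of the state.
- ctrl.sense(): the state, without advancing time (a new reading comes with each control period).
- ctrl.capture(name): name is "side" or "top"; returns a dict with "image" (420x560x3 uint8, red, green, blue), "fx", "fy", "cx", "cy" (pixels), "R" (3x3) and "t" (3): a world point X has camera coordinates R X + t. Camera axes: x right, y down, z forward; pixel columns grow to the right and rows downward; lengths in mm; the calibration is good to about 2 mm. A picture is of the moment at which its call begins. There is no depth.
- ctrl.finish_job(): hands the job in; it is judged then, once.
The state is a dict: "time_s": time; "joints": joint angles; "dq": joint speeds; "tau": joint torques, N m; "eef_pos": TCP position; "ee_rot": TCP orientation; "force": force on the tool from outside, world axes, zero at the start; "wrist_torque": the same for the moment, N m; "grip_width": opening from 0.0 (shut) to 1.0 (fully open); "grip_force": force on a finger pad.
Only numpy, scipy, OpenCV 4.12 (cv2) and the standard library are available. Lean on these libraries where they do the work, as an engineer would, in place of code of your own. Each camera call takes 0.05 s, during which the arm holds its last target. There are 200 camera calls.

## Working session

There is one attempt and no reset: what is moved stays moved. The work goes in short steps, Python scripts to look and compute and a shell command to move; the robot and the scene stay as the last step left them, time stands still between calls to the robot, and variables do not carry over. Pictures are saved under pics/ and viewed, at most 14 in all, crops included, and the job is handed in when it is done.

```bash
mkdir -p pics; ls
cat > h.py <<'E'
import numpy as np, cv2
from rig import ctrl
def cap(n,f=None):
    c=ctrl.capture(n); 
    if f: cv2.imwrite('pics/'+f,c['image'][:,:,::-1])
    return c
def ray(c,u,v,z):
    R=np.array(c['R']);t=np.array(c['t'])
    d=R.T@np.array([(u-c['cx'])/c['fx'],(v-c['cy'])/c['fy'],1]);o=-R.T@t
    return o+d*(z-o[2])/d[2]
def proj(c,X):
    p=np.array(c['R'])@np.array(X)+np.array(c['t']);return p[0]/p[2]*c['fx']+c['cx'],p[1]/p[2]*c['fy']+c['cy']
E
python3 - <<'E'
from h import *
a=cap('top','top0.png');b=cap('side','side0.png')
for c in(a,b):print(c['fx'],c['cx'],-np.array(c['R']).T@np.array(c['t']),np.round(c['R'],2))
print(ctrl.sense())
E
```

```text
pics
436.1577612827021 278.044080393433 [ 216.68445521    4.43192052 1509.88038733] [[ 0.02 -1.   -0.  ]
 [-0.98 -0.02 -0.19]
 [ 0.19  0.   -0.98]]
423.87532263325585 283.09218940881686 [ 137.00922967 -595.43644652  899.3750506 ] [[ 0.86 -0.5   0.01]
 [-0.39 -0.67 -0.63]
 [ 0.32  0.54 -0.78]]
{'time_s': 0.1, 'joints': array([ 9.23591515e-01,  3.13405043e-01,  1.49834945e+00,  7.96621626e-06,
        1.33101213e+00, -2.23363986e-01]), 'dq': array([ 0.00124528, -0.00114466, -0.0019099 ,  0.00119447,  0.00039197,
        0.00146058]), 'tau': array([ 2.79074047e-03, -4.12895858e+01, -2.60139227e+01, -5.53255302e-05,
        2.99318352e-03, -7.27858742e-05]), 'eef_pos': array([215.81689973, 478.43092813, 303.39101848]), 'ee_rot': array([-2.51020204e-04,  2.10338628e-01,  9.77628415e-01, -5.30616170e-04]), 'force': array([ 0.18680581,  0.87726717, -0.13547559]), 'wrist_torque': array([-0.02079288, -0.02781318, -0.04345515]), 'grip_force': 0.0, 'grip_width': 0.9993747169541347}
```

View pics/top0.png

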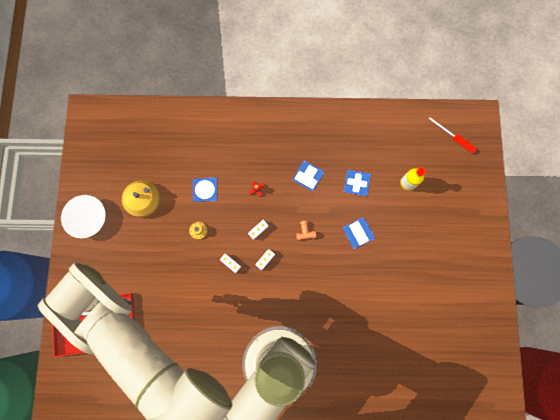

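View pics/side0.png

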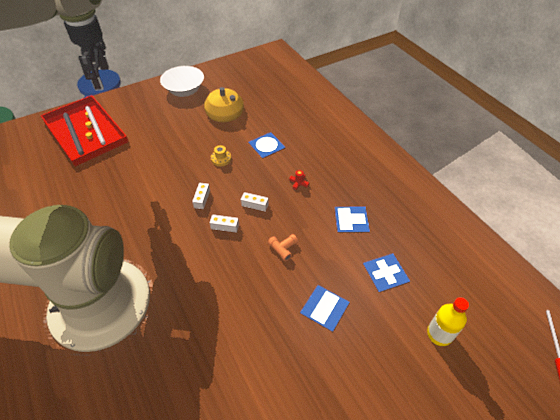

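Run:
```python
from h import *
T=dict(burner=(198,231),cross=(257,188),block=(259,229),tee=(306,232),pb=(205,189),pt=(309,175),pc=(357,183),pk=(359,233))
S=dict(burner=(221,157),cross=(299,180),block=(254,202),tee=(283,246),pb=(266,145),pt=(352,219),pc=(387,271),pk=(325,308))
rows=[]
for n,D in(('top',T),('side',S)):
    c=cap(n);im=c['image'];np.save(n,im)
    r=[]
    for k,(u,v) in D.items():
        w=24;cr=im[v-w:v+w,u-w:u+w]
        cr=cv2.resize(cr,(198,198),interpolation=cv2.INTER_CUBIC);cv2.putText(cr,k,(3,14),0,.5,(0,255,0));r.append(cr)
        hsv=cv2.cvtColor(im,cv2.COLOR_RGB2HSV)[v-w:v+w,u-w:u+w]
        if k=='pb': print(c['t'],hsv[24,24],hsv[24,38])
        print(n,k,hsv[24,24],hsv[4,4])
    rows+=[np.hstack(r[:4]),np.hstack(r[4:])]
    cv2.imwrite(f'pics/crop_{n}.png',np.vstack(rows[-2:])[:,:,::-1])
```

```text
top burner [ 21 164 251] [ 12 168 158]
top cross [  2 217 239] [ 11 162 159]
top block [ 24 114 251] [ 12 159 148]
top tee [ 12 153 253] [ 11 163 149]
[   2.00814517  498.66489746 1441.54079599] [ 30   1 255] [ 11 156 167]
top pb [ 30   1 255] [ 10 163 158]
top pt [  0   0 255] [ 12 165 158]
top pc [ 30   1 255] [ 10 160 155]
top pk [  0   0 255] [ 11 151 159]
side burner [ 18 174 145] [ 12 175 156]
side cross [  2 210 129] [ 12 161 158]
side block [ 15  16 252] [ 11 164 149]
side tee [ 10 163 221] [ 11 164 165]
[-423.16846302  220.85073981  976.90581692] [ 30   2 255] [109 164 201]
side pb [ 30   2 255] [ 12 173 167]
side pt [ 30   3 255] [ 11 162 156]
side pc [ 20   3 255] [ 12 159 151]
side pk [ 20   3 255] [ 11 156 162]
```

View pics/crop_top.png

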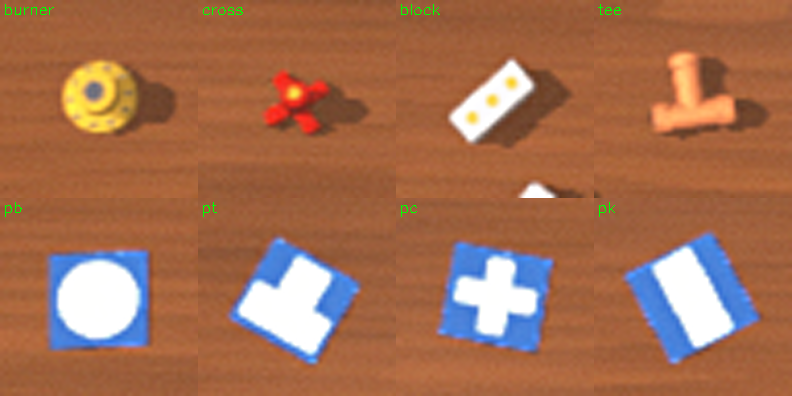

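View pics/crop_side.png

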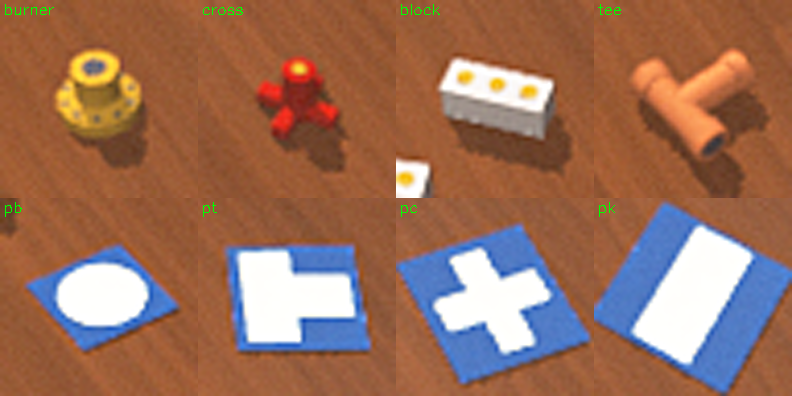

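```bash
cat > m.py <<'E'
from h import *
K=6
def crop(c,uv,w=24):
    u,v=map(int,uv); im=c['image'][v-w:v+w,u-w:u+w]
    big=cv2.resize(im,None,fx=K,fy=K,interpolation=cv2.INTER_CUBIC)
    return cv2.cvtColor(big,cv2.COLOR_RGB2HSV).astype(int),(u-w,v-w)
def blob(m,near=True):
    m=cv2.morphologyEx(m.astype(np.uint8),cv2.MORPH_OPEN,np.ones((3,3)))
    n,l,s,ce=cv2.connectedComponentsWithStats(m)
    h=m.shape[0]/2
    sc=[s[i,4]/(1+(np.hypot(*(ce[i]-h))/60)**4) for i in range(1,n)]
    return (l==1+int(np.argmax(sc)))
def pts(c,m,o,z,contour=False):
    if contour: p=max(cv2.findContours(m.astype(np.uint8),0,1)[0],key=len)[:,0,:]
    else: p=np.argwhere(m)[:,::-1]
    p=(p+.5)/K-.5+np.array(o)
    R=np.array(c['R']);t=np.array(c['t'])
    d=np.c_[(p[:,0]-c['cx'])/c['fx'],(p[:,1]-c['cy'])/c['fy'],np.ones(len(p))]@R
    O=-R.T@t
    return (O+d*((z-O[2])/d[:,2])[:,None])[:,:2]
def rect(P):
    r=cv2.minAreaRect(P.astype(np.float32)); return np.round([*r[0],*r[1],r[2]],1)
def kinds(h):
    H,S,V=h[...,0],h[...,1],h[...,2]
    return dict(white=(S<70)&(V>200),blue=(H>95)&(H<125)&(S>80),red=((H<7)|(H>172))&(S>175)&(V>80),
      yellow=(H>14)&(H<35)&(S>100)&(V>90),orange=(V>185)&(S>110)&(H<20))
def tee(P):
    z=P[:,0]+1j*P[:,1];zc=z-z.mean();a=np.angle((zc*abs(zc)**2).sum(),deg=True);b=np.angle((zc**3).sum(),deg=True)/3
    return np.round([z.mean().real,z.mean().imag,a,b,b+120,b-120],1)
E
python3 - <<'E'
from m import *
T=dict(burner=(198,231),cross=(257,188),block=(259,229),tee=(306,232),pb=(205,189),pt=(309,175),pc=(357,183),pk=(359,233))
S=dict(burner=(221,157),cross=(299,180),block=(254,202),tee=(283,246),pb=(266,145),pt=(352,219),pc=(387,271),pk=(325,308))
for n,D in(('top',T),('side',S)):
    c=cap(n)
    for k,uv in D.items():
        h,o=crop(c,uv);q=kinds(h)
        if k[0]=='p' :
            m=blob(q['blue']|q['white']); print(n,k,'plate',rect(pts(c,m,o,3)),end=' ')
            w=blob(q['white']);P=pts(c,w,o,3);print('white',rect(P),P.mean(0).round(1), tee(P)[2:] if k=='pt' else '')
        if k=='block':
            m=blob((q['white']|q['yellow'])&(h[...,2]>215));print(n,k,rect(pts(c,m,o,28)),pts(c,m,o,28).mean(0))
        if k=='burner':
            m=blob(q['yellow']);print(n,k,rect(pts(c,m,o,8)),pts(c,m,o,8).mean(0))
        if k=='cross':
            y=blob(q['yellow']);print(n,k,'dot',pts(c,y,o,42).mean(0))
            m=blob(q['red']|q['yellow']);P=pts(c,m,o,10);print(rect(P),P.mean(0))
            z=(P-pts(c,y,o,42).mean(0))@[1,1j];z=z[abs(z)>18];print('ang4',np.angle((z**4).sum(),deg=True)/4)
        if k=='tee':
            m=blob(q['orange']);P=pts(c,m,o,13);print(n,k,rect(P),tee(P))
E
```

```text
top burner [443.1 288.2  62.8  65.6   0.9] [442.40732977 287.52278948]
top cross dot [594.98162806  88.54709205]
[594.8  88.2  51.4  50.1  76.8] [594.27363653  88.20499908]
ang4 31.797506448885574
top block [446.8  79.3  29.3  72.5  43.4] [446.08189886  79.98231933]
top tee [451.5 -83.6  66.5  70.8   8.7] [ 442.7  -83.4   -8.7   10.5  130.5 -109.5]
top pb plate [590.9 272.6  84.   84.4   3.4] white [591.2 273.6  68.7  69.4   2.5] [591.1 273.7] 
top pt plate [647.6 -95.   85.6  85.3  60.5] white [648.2 -95.2  76.7  73.1  60.2] [642.6 -91.9] [ -27.7  -29.4   90.6 -149.4]
top pc plate [ 623.9 -269.    86.    84.9   79.2] white [ 624.4 -268.7   60.5   61.6   35.5] [ 624.3 -268.8] 
top pk plate [ 443.6 -270.9   84.8   85.6   27.5] white [ 443.8 -271.3   82.3   39.5   27.6] [ 443.3 -271.6] 
side burner [443.5 293.6  93.5  61.9  64.2] [441.32133954 288.8588619 ]
side cross dot [592.65889929  87.86029542]
[592.8  92.6  71.7  50.1  77. ] [592.69559     88.95279547]
ang4 42.575254868749
side block [444.4  77.5  28.8  69.8  43.5] [444.22059841  77.37458644]
side tee [450.  -78.1  67.5  71.7   7.9] [ 439.6  -79.8    9.8    8.1  128.1 -111.9]
side pb plate [588.1 270.7  84.8  85.5   3.6] white [589.3 272.6  68.   68.5  60. ] [588.6 272. ] 
side pt plate [644.9 -96.2  84.4  84.7  59.9] white [645.7 -95.2  74.   71.9  60.3] [640.1 -92.7] [ -19.6  -29.7   90.3 -149.7]
side pc plate [ 620.7 -269.6   84.1   85.4   79.7] white [ 621.9 -268.3   62.8   60.9   34.8] [ 621.6 -269.1] 
side pk plate [ 440.9 -271.9   84.8   84.7   27.3] white [ 441.7 -271.3   79.    36.8   27.9] [ 440.8 -271.8]
```

```bash
python3 -m creep '[[[9.04,-7.63,-5.4,0,0,0],[9.04,-7.63,-5.4,0,0,0],[9.04,-7.63,-5.4,0,0,0],[9.04,-7.63,-5.4,0,0,0],[9.04,-7.63,-5.4,0,0,0],[9.04,-7.63,-5.4,0,0,0],[9.04,-7.63,-5.4,0,0,0],[9.04,-7.63,-5.4,0,0,0],[9.04,-7.63,-5.4,0,0,0],[9.04,-7.63,-5.4,0,0,0],[9.04,-7.63,-5.4,0,0,0],[9.04,-7.63,-5.4,0,0,0]]]' 65 30
python3 - <<'E'
from h import *
a=cap('side');b=cap('top')
f=lambda i,u,v:cv2.resize(i['image'][v-50:v+50,u-50:u+50],(400,400),interpolation=cv2.INTER_CUBIC)
cv2.imwrite('pics/c1.png',np.hstack([f(a,221,145),f(b,198,225)])[:,:,::-1])
E
```

```text
time_s: 1.3
eef_pos: [441.3, 288.6, 169.5]
ee_rot: [0.0, 0.21, 0.978, 0.0]
force: [-0.0, 0.2, -0.1]
grip_width: 0.761
grip_force: 0.0
```

View pics/c1.png

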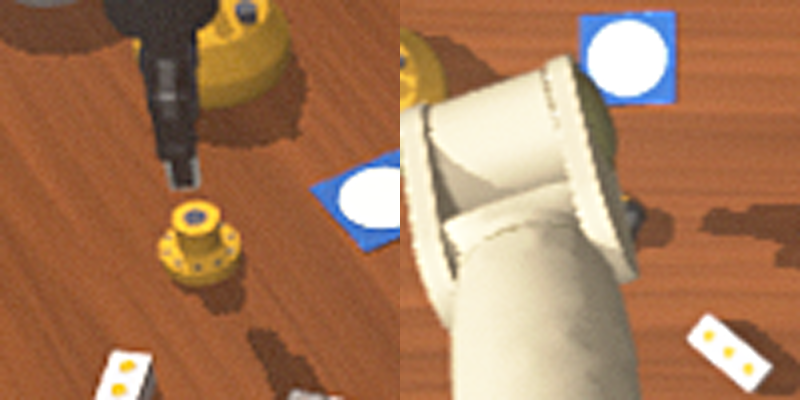

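Run:
```python
from h import *
a=cap('side')
for z in (20,40,98,130):
  u,v=proj(a,(441.6,288.3,z)); print(z,(u-171)*4,(v-95)*4)
```

```text
20 196.5236877871779 233.47564683878988
40 193.5218651297464 213.64876048105543
98 184.37738673923627 153.24994464809856
130 179.03225191662943 117.94560032508241
```

```bash
python3 -m creep '[[[0,0,-1.2,0,0,0],[0,0,-2.2,0,0,0],[0,0,-3.08,0,0,0],[0,0,-3.08,0,0,0],[0,0,-3.08,0,0,0],[0,0,-3.08,0,0,0]]]' 65 30
python3 -m creep '[[[0,0,0,0,0,0],[0,0,0,0,0,0],[0,0,0,0,0,0],[0,0,0,0,0,0],[0,0,0,0,0,0],[0,0,0,0,0,0],[0,0,0,0,0,0],[0,0,0,0,0,0],[0,0,0,0,0,0],[0,0,0,0,0,0]]]' 10 45
```

```text
time_s: 1.95
eef_pos: [442.4, 288.3, 93.3]
ee_rot: [0.001, 0.21, 0.978, 0.001]
force: [0.0, 0.5, 0.6]
grip_width: 0.761
grip_force: 0.0
time_s: 2.78
eef_pos: [442.3, 288.1, 93.2]
ee_rot: [0.001, 0.21, 0.978, 0.001]
force: [-2.0, 0.3, 8.0]
grip_width: 0.38
grip_force: 44.1
```

```bash
python3 -m creep '[[[0,0,1,0,0,0],[0,0,2,0,0,0],[1.2,-0.12,2,0,0,0],[2.4,-0.24,2,0,0,0],[3.6,-0.36,2,0,0,0],[4.8,-0.5,2,0,0,0],[5.91,-0.6,2,0,0,0],[5.91,-0.6,2,0,0,0],[5.91,-0.6,2,0,0,0],[5.91,-0.6,1.2,0,0,0],[5.91,-0.6,0.6,0,0,0],[5.91,-0.6,0.3,0,0,0],[5.91,-0.6,0.15,0,0,0],[5.91,-0.6,0.15,0,0,0],[5.91,-0.6,0.15,0,0,0],[5.91,-0.6,0.15,0,0,0]]]'
python3 -m creep '[[[0,0,0,0,0,0],[0,0,0,0,0,0],[0,0,0,0,0,0],[0,0,0,0,0,0],[0,0,0,0,0,0],[0,0,0,0,0,0]]]' 60
```

```text
time_s: 4.12
eef_pos: [589.4, 273.1, 96.3]
ee_rot: [0.0, 0.21, 0.978, 0.0]
force: [-2.4, 0.2, 1.1]
grip_width: 0.378
grip_force: 46.2
time_s: 4.62
eef_pos: [589.7, 272.8, 95.7]
ee_rot: [0.0, 0.21, 0.978, 0.0]
force: [-0.5, 0.0, -0.7]
grip_width: 0.702
grip_force: 0.0
```

```bash
python3 -m creep '[[[0,0,1.2,0,0,0],[0,0,2.6,0,0,0],[0.17,-1.4,2.6,0,0,0],[0.17,-2.8,2.6,0,0,0],[0.17,-4.2,2.6,0,0,0],[0.17,-5.6,2.6,0,0,0],[0.17,-7,2.6,0,0,0],[0.17,-7.38,2.6,0,0,0],[0.17,-7.38,2.6,0,0,0],[0.17,-7.38,2.6,0,0,0]]]' 60
python3 - <<'E'
from m import *
c=cap('side','s2.png')
h,o=crop(c,(266,145),24);q=kinds(h)
m=blob(q['blue']|q['white']|q['yellow']);print('plate',rect(pts(c,m,o,3)))
y=blob(q['yellow']);print(rect(pts(c,y,o,11)))
t=cap('top')
f=lambda i,u,v,w:cv2.resize(i['image'][v-w:v+w,u-w:u+w],(400,400),interpolation=cv2.INTER_CUBIC)
cv2.imwrite('pics/c2.png',np.hstack([f(c,280,160,50),f(t,205,189,25)])[:,:,::-1])
X=ctrl.sense()['eef_pos'];print(X,[(np.array(proj(c,(X[0],X[1],z)))-[230,110])*4 for z in(42,90,110)])
E
```

```text
time_s: 5.45
eef_pos: [594.0, 88.6, 160.7]
ee_rot: [0.0, 0.211, 0.978, 0.0]
force: [0.6, 0.5, 0.0]
grip_width: 0.703
grip_force: 0.0
plate [587.7 278.6  84.8 102.1   3. ]
[588.  279.6  91.5  59.7  81.5]
[593.84436048  89.70218791 160.61204106] [array([276.21718431, 246.33533421]), array([278.65065223, 197.06538382]), array([279.71188053, 175.57890135])]
```

View pics/c2.png

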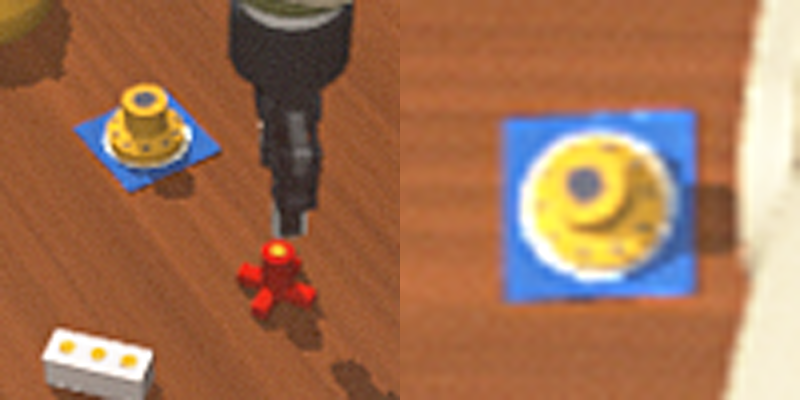

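```bash
python3 -m creep '[[[0,0,-1.2,0,0,0],[0,0,-2.2,0,0,0],[0,0,-2.82,0,0,0],[0,0,-2.82,0,0,0],[0,0,-2.82,0,0,0],[0,0,-2.82,0,0,0]]]' 60 30
python3 -m creep '[[[0,0,0,0,0,0],[0,0,0,0,0,0],[0,0,0,0,0,0],[0,0,0,0,0,0],[0,0,0,0,0,0],[0,0,0,0,0,0],[0,0,0,0,0,0],[0,0,0,0,0,0],[0,0,0,0,0,0],[0,0,0,0,0,0]]]' 5 40
```

```text
time_s: 6.05
eef_pos: [594.5, 89.1, 91.4]
ee_rot: [0.001, 0.21, 0.978, 0.0]
force: [-0.3, -0.8, -0.1]
grip_width: 0.703
grip_force: 0.0
time_s: 6.88
eef_pos: [594.3, 88.4, 91.1]
ee_rot: [0.001, 0.21, 0.978, 0.0]
force: [-1.3, 0.7, 6.8]
grip_width: 0.264
grip_force: 39.1
```

```bash
python3 -m creep '[[[0,0,1,0,0,0],[0,0,2,0,0,0],[0.1,-1.4,2,0,0,-0.8],[0.2,-2.8,2,0,0,-1.6],[0.3,-4.2,2,0,0,-2.4],[0.4,-5.6,2,0,0,-3.2],[0.5,-7,2,0,0,-4],[0.6,-8.4,2,0,0,-4.8],[0.8,-9.8,2,0,0,-5.6],[0.9,-11.2,2,0,0,-6.4],[1,-12.6,2,0,0,-7.2],[1.14,-14,2,0,0,-8],[1.14,-14.3,2,0,0,-8.3],[1.14,-14.3,2,0,0,-8.3],[1.14,-14.3,2,0,0,-8.3],[1.14,-14.3,1.2,0,0,-8.3]]]'
python3 - <<'E'
from h import *
c=cap('side');t=cap('top')
f=lambda i,u,v,w:cv2.resize(i['image'][v-w:v+w,u-w:u+w],(400,400),interpolation=cv2.INTER_CUBIC)
cv2.imwrite('pics/c3.png',np.hstack([f(c,387,260,40),f(t,357,183,40)])[:,:,::-1])
E
```

```text
time_s: 8.22
eef_pos: [623.8, -268.5, 123.7]
ee_rot: [0.003, 0.542, 0.84, 0.0]
force: [0.4, -0.4, -0.1]
grip_width: 0.262
grip_force: 39.6
```

View pics/c3.png

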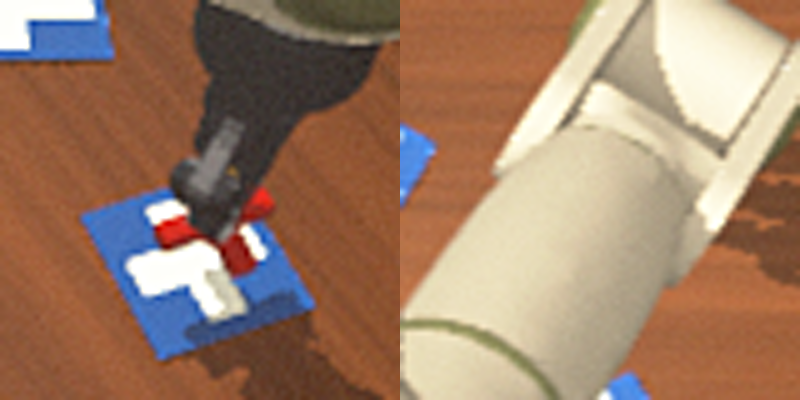

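```bash
python3 -m creep '[[[0,0,-0.5,0,0,0],[0,0,-0.9,0,0,0],[0,0,-1.05,0,0,0],[0,0,-1.05,0,0,0],[0,0,-1.05,0,0,0],[0,0,-1.05,0,0,0]]]'
python3 -m creep '[[[0,0,0,0,0,0],[0,0,0,0,0,0],[0,0,0,0,0,0],[0,0,0,0,0,0],[0,0,0,0,0,0],[0,0,1.5,0,0,0],[0,0,3,0,0,0],[0,0,4,0,0,0],[-0.8,1.4,4,0,0,0],[-1.6,2.8,4,0,0,0],[-2.4,4.2,4,0,0,0],[-3.2,5.6,4,0,0,0],[-4,7,4,0,0,0],[-4,8.4,4,0,0,0],[-4,8.4,4,0,0,0],[-4,8.4,4,0,0,0]]]' 55
python3 - <<'E'
from m import *
c=cap('side');t=cap('top')
f=lambda i,u,v,w:cv2.resize(i['image'][v-w:v+w,u-w:u+w],(400,400),interpolation=cv2.INTER_CUBIC)
cv2.imwrite('pics/c4.png',np.vstack([np.hstack([f(c,387,265,20),f(t,357,183,20)]),np.hstack([f(c,266,140,20),f(t,205,189,20)])])[:,:,::-1][:,:])
i=cv2.imread('pics/c4.png');cv2.imwrite('pics/c4.png',cv2.resize(i,(600,600)))
for n,d,u in(('side',c,(387,271)),('top',t,(357,183))):
    h,o=crop(d,u);q=kinds(h);y=blob(q['yellow']);print(n,pts(d,y,o,45).mean(0))
E
```

```text
time_s: 8.82
eef_pos: [622.4, -269.0, 93.7]
ee_rot: [-0.0, 0.543, 0.84, 0.0]
force: [-0.2, 0.4, -1.1]
grip_width: 0.267
grip_force: 40.3
time_s: 10.15
eef_pos: [522.4, -57.9, 194.4]
ee_rot: [0.0, 0.542, 0.84, 0.0]
force: [0.2, -1.7, -1.1]
grip_width: 0.646
grip_force: 0.0
side [ 621.76350911 -269.35513996]
top [ 623.82566966 -269.53138903]
```

View pics/c4.png

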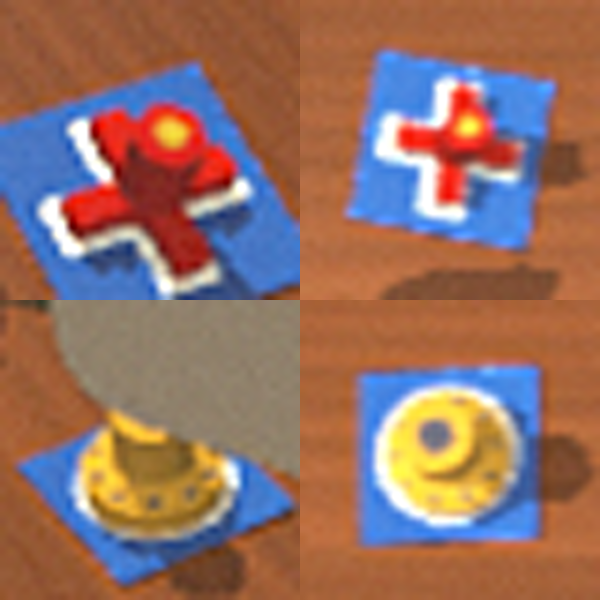

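```bash
python3 -m creep '[[[-0.7,1.3,0,0,0,1],[-1.4,2.6,0,0,0,2],[-2.1,3.9,-0.8,0,0,3],[-2.8,5.2,-1.6,0,0,3.84],[-3.07,5.51,-2.56,0,0,3.84],[-3.07,5.51,-2.56,0,0,3.84],[-3.07,5.51,-2.56,0,0,3.84],[-3.07,5.51,-2.56,0,0,3.84]]]' 55
python3 - <<'E'
from h import *
c=cap('side')
f=lambda i,u,v,w:cv2.resize(i['image'][v-w:v+w,u-w:u+w],(400,400),interpolation=cv2.INTER_CUBIC)
cv2.imwrite('pics/c5.png',f(c,254,190,35)[:,:,::-1])
X=ctrl.sense()['eef_pos'];print(X,[(np.array(proj(c,(X[0],X[1],z)))-[219,155])*400/70 for z in(28,61)])
E
```

```text
time_s: 10.92
eef_pos: [447.2, 77.3, 130.9]
ee_rot: [0.001, 0.396, 0.918, 0.0]
force: [-0.2, -0.0, -0.4]
grip_width: 0.642
grip_force: 0.0
[447.22389031  77.26821733 131.05990568] [array([205.28526642, 244.71231734]), array([201.95452274, 198.4013072 ])]
```

View pics/c5.png

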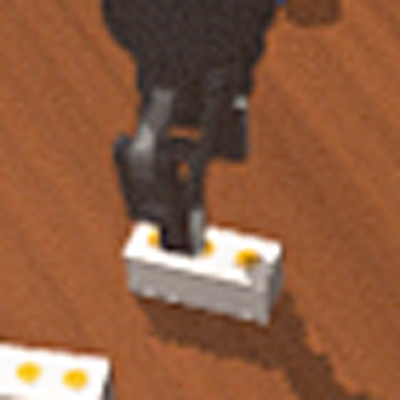

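```bash
python3 -m creep '[[[0,0,-0.8,0,0,0],[0,0,-1.6,0,0,0],[0,0,-2.04,0,0,0],[0,0,-2.04,0,0,0],[0,0,-2.04,0,0,0],[0,0,-2.04,0,0,0]]]' 55 30
python3 -m creep '[[[0,0,0,0,0,0],[0,0,0,0,0,0],[0,0,0,0,0,0],[0,0,0,0,0,0],[0,0,0,0,0,0],[0,0,0,0,0,0],[0,0,0,0,0,0],[0,0,0,0,0,0],[0,0,0,0,0,0],[0,0,0,0,0,0]]]' 5 40
```

```text
time_s: 11.47
eef_pos: [446.6, 78.0, 80.0]
ee_rot: [0.001, 0.396, 0.918, 0.0]
force: [0.9, -0.1, 0.2]
grip_width: 0.644
grip_force: 0.0
time_s: 12.3
eef_pos: [446.1, 78.4, 79.8]
ee_rot: [0.001, 0.395, 0.919, 0.0]
force: [-0.6, -1.3, 6.5]
grip_width: 0.317
grip_force: 40.2
```

```bash
python3 -m creep '[[[0,0,1.2,0,0,0],[0,0,2.4,0,0,0],[0,-1,3,0,0,-1.4],[0,-2,3,0,0,-2.8],[0,-3,3,0,0,-4.2],[0,-4,3,0,0,-5.6],[0,-5,3,0,0,-7],[0,-6,3,0,0,-8.4],[0,-7,3,0,0,-9.8],[0,-8,3,0,0,-11.2],[0,-9,3,0,0,-12.6],[0,-10,3,0,0,-14],[0,-11,3,0,0,-15.4],[-0.1,-12,3,0,0,-16.8],[-0.14,-13,3,0,0,-18.2],[-0.14,-14,3,0,0,-19.6],[-0.14,-14,3,0,0,-21],[-0.14,-14,3,0,0,-21.16],[-0.14,-14,3,0,0,-21.16],[-0.14,-14,2,0,0,-21.16]]]'
python3 -m creep '[[[0,0,-1.2,0,0,0],[0,0,-1.6,0,0,0],[0,0,-1.85,0,0,0],[0,0,-1.85,0,0,0],[0,0,-1.85,0,0,0],[0,0,-1.85,0,0,0]]]'
python3 - <<'E'
from h import *
c=cap('side')
f=lambda i,u,v,w:cv2.resize(i['image'][v-w:v+w,u-w:u+w],(400,400),interpolation=cv2.INTER_CUBIC)
cv2.imwrite('pics/c6.png',f(c,325,300,35)[:,:,::-1])
E
```

```text
time_s: 13.97
eef_pos: [443.7, -272.1, 132.2]
ee_rot: [0.003, 0.971, 0.241, 0.002]
force: [0.4, -0.7, -0.9]
grip_width: 0.32
grip_force: 40.2
time_s: 14.47
eef_pos: [442.6, -271.4, 83.5]
ee_rot: [0.001, 0.971, 0.239, 0.0]
force: [0.1, -0.1, -1.4]
grip_width: 0.313
grip_force: 41.0
```

View pics/c6.png

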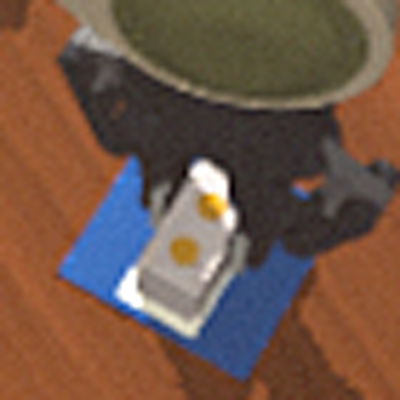

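```bash
python3 -m creep '[[[0,0,0,0,0,0],[0,0,0,0,0,0],[0,0,0,0,0,0],[0,0,0,0,0,0],[0,0,0,0,0,0],[0,0,1.2,0,0,0],[0,0,2.4,0,0,0],[0,0,3.6,0,0,0],[0.1,1.4,3.6,0,0,-0.8],[0.2,2.8,3.6,0,0,-1.6],[0.3,4.2,3.6,0,0,-2.4],[0.5,5.6,3.6,0,0,-3.2],[0.62,7,3,0,0,-3.78],[0.62,7.54,2.2,0,0,-3.78],[0.62,7.54,1.9,0,0,-3.78],[0.62,7.54,1.9,0,0,-3.78],[0.62,7.54,1.9,0,0,-3.78],[0.62,7.54,1.9,0,0,-3.78]]]' 52
python3 - <<'E'
from m import *
c=cap('side');t=cap('top')
f=lambda i,u,v,w:cv2.resize(i['image'][v-w:v+w,u-w:u+w],(400,400),interpolation=cv2.INTER_CUBIC)
cv2.imwrite('pics/c7.png',cv2.resize(np.hstack([f(c,283,235,35),f(t,359,233,20),f(c,325,300,20)])[:,:,::-1],(798,266)))
X=ctrl.sense()['eef_pos'];print(X,[(np.array(proj(c,(X[0],X[1],z)))-[248,200])*266/70 for z in(13,61)])
for n,d,u in(('side',c,(325,303)),('top',t,(359,233))):
    h,o=crop(d,u);y=(kinds(h)['yellow']).astype(np.uint8)
    N,l,s,ce=cv2.connectedComponentsWithStats(y)
    for i in range(1,N):
        if s[i,4]>60: print(n,s[i,4],pts(d,l==i,o,31).mean(0))
E
```

```text
time_s: 16.02
eef_pos: [458.1, -84.2, 130.9]
ee_rot: [0.0, 0.997, 0.075, 0.001]
force: [-0.0, 0.1, 0.6]
grip_width: 0.609
grip_force: 0.0
[458.01148855 -83.98677408 130.87774484] [array([155.57793343, 160.7683148 ]), array([156.761013  , 118.42479395])]
side 713 [ 462.33918614 -261.9580439 ]
side 700 [ 442.95964071 -272.13524937]
side 740 [ 423.46587179 -282.36366784]
top 265 [ 501.49876358 -191.26055921]
top 257 [ 464.79663531 -262.17145355]
top 268 [ 444.81468735 -272.25444884]
top 254 [ 425.25477738 -282.62840203]
```

View pics/c7.png

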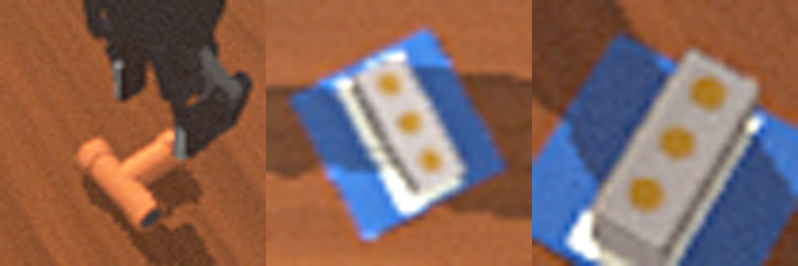

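```bash
python3 -m creep '[[[0,0,-0.8,0,0,0],[0,0,-1.6,0,0,0],[0,0,-2.2,0,0,0],[0,0,-2.2,0,0,0],[0,0,-2.2,0,0,0],[0,0,-2.2,0,0,0]]]' 52 30
python3 -m creep '[[[0,0,0,0,0,0],[0,0,0,0,0,0],[0,0,0,0,0,0],[0,0,0,0,0,0],[0,0,0,0,0,0],[0,0,0,0,0,0],[0,0,0,0,0,0],[0,0,0,0,0,0],[0,0,0,0,0,0],[0,0,0,0,0,0]]]' 5 40
python3 - <<'E'
from h import *
c=cap('side')
f=lambda i,u,v,w:cv2.resize(i['image'][v-w:v+w,u-w:u+w],(480,480),interpolation=cv2.INTER_CUBIC)
cv2.imwrite('pics/c8.png',f(c,283,240,30)[:,:,::-1])
X=ctrl.sense()['eef_pos'];d=np.array([np.cos(.152),np.sin(.152),0]);e=np.array([-d[1],d[0],0])
b=np.array([*X[:2],13])-26*d
for n,p in(('bar',b),('bar+33',b+33*e),('bar-33',b-33*e),('stemend',b+50*d)):print(n,(np.array(proj(c,p))-[253,210])*8)
E
```

```text
time_s: 16.62
eef_pos: [458.2, -83.5, 76.2]
ee_rot: [0.0, 0.997, 0.076, 0.001]
force: [-0.2, -0.1, -0.5]
grip_width: 0.608
grip_force: 0.0
time_s: 17.45
eef_pos: [458.0, -83.1, 76.0]
ee_rot: [0.0, 0.997, 0.076, 0.001]
force: [-1.7, 0.4, 6.8]
grip_width: 0.244
grip_force: 45.7
bar [221.85482898 299.71439588]
bar+33 [156.61659885 231.77402295]
bar-33 [289.10818074 369.75335601]
stemend [344.37089222 217.23797305]
```

View pics/c8.png

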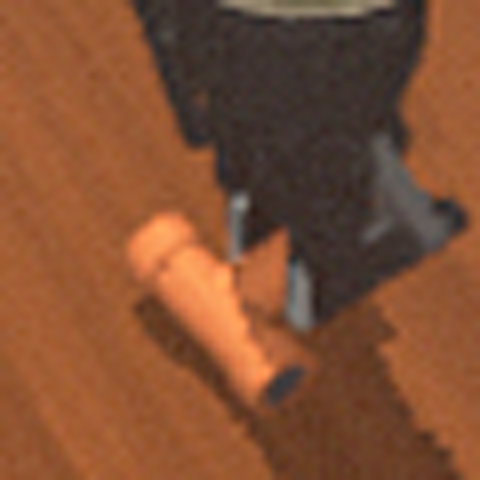

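```bash
python3 -m creep '[[[0,0,1,0,0,0],[0,0,2,0,0,0],[1.2,0,2,0,0,-1.2],[2.4,-0.2,2,0,0,-2.4],[3.6,-0.3,2,0,0,-3.6],[4.8,-0.4,2,0,0,-4.8],[6,-0.5,2,0,0,-6],[7.2,-0.6,2,0,0,-7.2],[7.89,-0.7,2,0,0,-7.7],[7.89,-0.7,2,0,0,-7.7],[7.89,-0.7,2,0,0,-7.7],[7.89,-0.7,1.2,0,0,-7.7],[7.89,-0.7,0.6,0,0,-7.7],[7.89,-0.7,0.3,0,0,-7.7],[7.89,-0.7,0.3,0,0,-7.7],[7.89,-0.7,0.3,0,0,-7.7],[7.89,-0.7,0.3,0,0,-7.7]]]'
python3 - <<'E'
from h import *
c=cap('side')
f=lambda i,u,v,w:cv2.resize(i['image'][v-w:v+w,u-w:u+w],(480,480),interpolation=cv2.INTER_CUBIC)
cv2.imwrite('pics/c9.png',f(c,352,212,30)[:,:,::-1])
E
```

```text
time_s: 18.92
eef_pos: [655.1, -100.6, 83.9]
ee_rot: [0.0, 0.966, -0.257, 0.001]
force: [0.6, 0.7, -1.2]
grip_width: 0.238
grip_force: 46.5
```

View pics/c9.png

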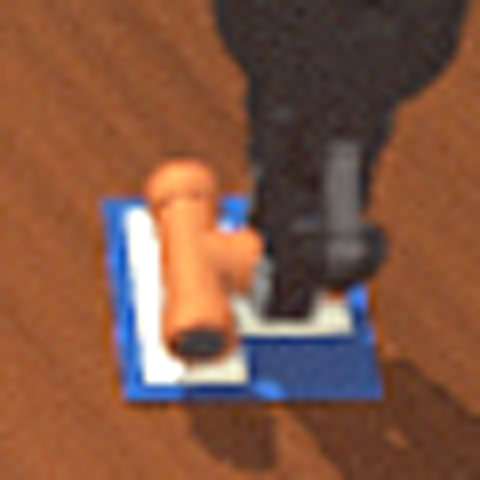

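Run:
```python
from m import *
c=cap('side')
X=ctrl.sense()['eef_pos'];a=np.radians(-29.8);d=np.array([np.cos(a),np.sin(a),0]);e=np.array([-d[1],d[0],0])
# ideal in side-camera frame: plate centre side (645.0,-96.0); underside at X z -75.2-? -> axis height
z=13+(X[2]-76.0)
b=np.array([645.2,-96,z])-18*d
P=lambda p:((np.array(proj(c,p))-[322,182])*8).round(1)
print(X,z)
for k in(0,3):
  for s in(33,-33):print('ideal shift',k,s,P(b+s*e+k*d), 'left pipe edge',[P(b+s*e*.0-11*d+k*d+[0,0,0])])
```

```text
[ 655.19563927 -100.56198908   83.7886349 ] 20.788634898459136
ideal shift 0 33 [178.5 181.4] left pipe edge [array([155.1, 259.1])]
ideal shift 0 -33 [198.9 339.5] left pipe edge [array([155.1, 259.1])]
ideal shift 3 33 [187.5 181.4] left pipe edge [array([164.2, 259. ])]
ideal shift 3 -33 [208.2 339.4] left pipe edge [array([164.2, 259. ])]
```

```bash
python3 -m creep '[[[-0.07,0.04,0,0,0,0],[-0.07,0.04,-0.07,0,0,0],[-0.07,0.04,-0.15,0,0,0],[-0.07,0.04,-0.15,0,0,0],[-0.07,0.04,-0.15,0,0,0],[-0.07,0.04,-0.15,0,0,0]]]'
python3 -m creep '[[[0,0,0,0,0,0],[0,0,0,0,0,0],[0,0,0,0,0,0],[0,0,0,0,0,0],[0,0,0,0,0,0],[0,0,1.2,0,0,0],[0,0,2.4,0,0,0],[0,0,3.6,0,0,0],[-1.4,0.4,3.6,0,0,0],[-2.8,0.8,3.6,0,0,0],[-4.2,1.2,4,0,0,0],[-5.6,1.6,5,0,0,0],[-7,2,6,0,0,0],[-8.4,2.4,6,0,0,0],[-9.8,2.8,6,0,0,0],[-9.8,2.8,6,0,0,0],[-9.8,2.8,6,0,0,0]]]' 50
python3 - <<'E'
from m import *
c=cap('side');t=cap('top')
f=lambda i,u,v,w:cv2.resize(i['image'][v-w:v+w,u-w:u+w],(400,400),interpolation=cv2.INTER_CUBIC)
cv2.imwrite('pics/c10.png',np.hstack([f(c,352,215,22),f(t,309,175,22)])[:,:,::-1])
h,o=crop(t,(309,175));m=blob(kinds(h)['orange']);P=pts(t,m,o,16);print('top tee',rect(P),tee(P))
E
```

```text
time_s: 19.52
eef_pos: [653.3, -99.4, 79.1]
ee_rot: [-0.0, 0.966, -0.257, 0.0]
force: [-1.7, 0.1, 2.0]
grip_width: 0.242
grip_force: 47.4
time_s: 20.93
eef_pos: [407.3, -29.1, 229.4]
ee_rot: [0.0, 0.966, -0.257, 0.001]
force: [0.9, -1.6, 0.1]
grip_width: 0.585
grip_force: 0.0
top tee [647.7 -96.3  65.1  62.7  60. ] [ 639.8  -92.2  -28.1  -29.7   90.3 -149.7]
```

View pics/c10.png

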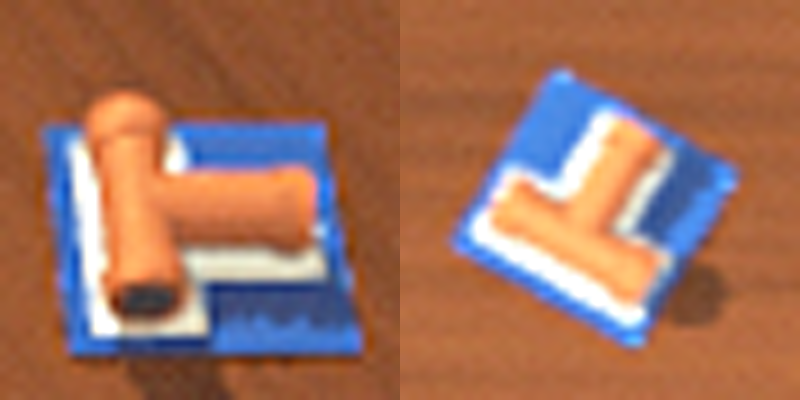

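```bash
python3 -c "
from rig import ctrl
print(ctrl.finish_job())"
```

```text
the job is handed in; nothing more can be done
None
```

The burner head, valve handle, jet block and tee are each on their own plate. In the last pictures I took of each, they were turned to match and within about 2 mm of their outlines; I never moved the arm near the tank or the oil bottle. I handed the job in with the arm clear at about 21 s on the robot's clock.

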